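# Box up the spare tiles

## Robot

A 7-joint arm with a two-finger parallel gripper is mounted at the origin on the work surface. World frame = base frame: x ahead of the robot, y to its left, z up, the work surface at z = 0. Lengths are in m, angles in rad, forces in N, time in s.
With the tool pointing down it reaches from about 0.425 to 0.925 m from the base axis. Payload 6.8 kg.
Tool frame: the origin (TCP) lies at the very end of the fingers, on their centre line; the grasp point (between the pads) lies 19 mm behind it; z points along the fingers, y is the line along which they close (so a half turn about z gives the same grasp; the last joint's range is limited). The gripper opens to 85 mm and grips with 20 to 120 N. Pads are 22 mm wide; open, the fingers measure 114 mm over their backs; the gripper's body (76 mm by 85 mm) begins 54 mm behind the grasp point. The pads swing forward as they close: fully open they stand 13 mm farther back than shut.
Start: joints at [1.109, 0.477, 0.022, 1.555, -0.011, 1.109, -0.083], TCP at [0.234, -0.633, 0.231] pointing down, gripper open.
Joint ranges: [-2.96, 2.96], [-0.34, 2.1], [-1.41, 1.46], [0.24, 2.44], [-1.37, 4.51], [0.17, 1.92], [-2.96, 2.96]. Speed limits (rad/s): [2.39, 2.39, 3.14, 3.14, 3.14, 3.14, 3.14].

## Interface

Orientations are given as a unit quaternion [w, x, y, z].
In Python, from station import bot gives the robot as it stands.
- The arm moves only by the shell command python3 nudge.py [FORCE], which reads ROWS from standard input. ROWS is a JSON list of rows, 1 to 20 of them, each an object with the fields tx, ty, tz (the shift in m), turn (a turn about the tool's z in rad), aperture (the opening from 0.0 (shut) to 1.0 (fully open)); a field left out counts as zero (the opening has to be given); each row shifts and turns the commanded pose from where the row before left it, along the tool's axes as they then stand; what a row does not reach is not made up. A row lasts 1/10 s, in which the tool goes at most 0.05 m and 0.15 rad, less where a joint would pass 70% of its speed; a pose out of reach is approached as far as the arm can. The fingers move at their own pace and stop on an object; FORCE is the grip in N (left out, the last holds). Time passes only in rows, so rows that do not move let the fingers close. It prints the time, the measured TCP pose, the force, the opening and the grip force at its end. Input that does not fit is refused with a message, and nothing moves.
- bot.get_obs(): the state, without advancing time (a new reading comes with each control period).
- bot.read_camera(name): name is "scene" or "top"; returns the picture (480x640x3 uint8, blue, green, red); there is no depth.
- bot.camera_info(name): a dict with "vertical_fov" (degrees; the focal length in pixels is half the picture's height over the tangent of half this angle, whatever the lens; pixels are square), "cx", "cy" (the principal point, pixels), "k1" (the pictures are not rectified: a ray, as slopes to the right and down, at radius r is drawn at 1 + k1 r^2 times it, then the intrinsics apply), "view" (4x4, takes a point from world to camera coordinates). Camera axes: x right, y up, looking along -z (the intrinsics and any distortion apply to the point x, -y, -z); pixel columns grow to the right and rows downward; lengths in m; the calibration is good to about 2 mm. A picture is of the moment at which its call begins. camera_info takes no time and is no camera call.
- bot.hand_in(): hands the job in; it is judged then, once.
The state is a dict: "t": time; "q": joint angles; "joint_vel": joint speeds; "joint_torque": joint torques, N m; "eef_pos": TCP position; "tool_rot": TCP orientation; "contact_force": force on the tool from outside, world axes, zero at the start; "torque": the same for the moment, N m; "gripper_width": opening from 0.0 (shut) to 1.0 (fully open); "grasp_force": force on a finger pad.
Only numpy, scipy, OpenCV 4.12 (cv2) and the standard library are available. Lean on these libraries where they do the work, as an engineer would, in place of code of your own. Each camera call takes 0.05 s, during which the arm holds its last target. There are 200 camera calls.

## Task

Slide the yellow cover of the tile box fully open, then pick up the whole pile of three spare tiles at once, tuck one end of it under the box's orange lip and let the other end down so that the pile lies flat in the bay. Then slide the cover fully shut over the tiles and leave everything else on the bench where it stands.

Things in the scene. Friction and masses are not known exactly. Their poses are not given: they have to be found in the camera images.
- keepbox: Black plastic tile box, fixed to the bench; 166 mm along its x (-86 to +80), 206 mm along its y (-166 to +40), 44 mm high. Origin: on the bench, under the centre of the tile bay. Beside the bay, at its -y side, is an empty pocket (y -39.5 to -160) over which the cover parks; beyond the +y wall is bare bench.
- bay (a point): Centre of the bay's floor, 6 mm above the bench; axes as keepbox. The bay is 136 mm long inside (x -68 to +68), 65 mm wide (y -32.5 to +32.5); its end walls and grey side walls stand 32 mm above this floor. The side walls, 7 mm thick, have finger gaps down to the floor, 64 mm wide (x -32 to +32).
- lip (a point): Middle of the free lower edge of the orange lip, 38 mm above the bench. The lip, 6 mm thick, juts 11 mm over the bay from its +x end wall (back to x +57), so only 125 mm is open from above: the 130 mm tiles go in tilted, lower end first under the lip (32 mm of height there), then the other end is let down.
- cover (a joint): Sliding yellow cover, 6 mm thick (38 to 44 mm above the bench; x -74 to +56 in the box's frame): 0 = shut over the bay (y -39 to +39), 0.105 m = fully open, slid towards the box's -y. It starts 0 to 0.03 open, needs about 2 N and stays where it is left.
- cover_bar (a point): Centre of the top of the black bar on the cover, by which it is pushed or pinched: 90 mm long along the box's x, 10 mm thick along its y, 16 mm high, its top 60 mm above the bench. It moves with the cover; with the cover shut it is at x -9, y -30 mm in the box's frame.
- tile_low: Lowest tile of the pile, blue glazed ceramic, 130 x 60 x 8 mm (x, y, z), about 0.14 kg. Origin: centre of its underside; x along its length. It starts flat on the bench.
- tile_mid: Middle tile of the pile, white, same size and origin; lies loose on tile_low.
- tile_top: Top tile of the pile, blue, same size and origin; lies loose on tile_mid. The whole pile is 24 mm high; its edges are flush to about 1 mm.
- tin: Bystander: paint tin with green band, 80 mm across, 100 mm high, stands beyond the box's lip end (+x). Origin: centre of underside.
- screwdriver: Bystander: screwdriver, 190 mm long, lies across the -x end of the box.
- jar: Bystander: jar with red cap, 60 mm across, 85 mm high, stands beyond the pile's +x end. Origin: centre of underside.
- sander: Bystander: cork sanding block, 70 x 110 x 34 mm, lies beyond the pile's -x end. Origin: centre of underside.
- hammer: Bystander: hammer, 300 mm long, at the left side of the bench.
- tape: Bystander: yellow tape measure, 75 x 70 x 38 mm, at the right side of the bench. Origin: centre of underside.
- glue: Bystander: white glue bottle, 54 mm across, 170 mm high, at the back of the bench. Origin: centre of underside.

How it is judged:
On the way, in this order (a step that is already met when the one before it is completed fails the run):
1. the cover is slid open (at least 90 mm) (value of joint cover above 0.09 m), for 0.1 s.
2. all three tiles are lifted together as one pile, with the cover open (value of joint cover above 0.09 m and height (world z) of each of tile_low, tile_mid, tile_top above 0.03 m and distance between tile_low and tile_mid below 0.02 m and distance between tile_mid and tile_top below 0.02 m), for 0.2 s.
3. the pile lies flat in the bay under the lip (value of joint cover above 0.09 m and x of tile_low in the frame of bay between -0.007 and 0.007 m and y of tile_low in the frame of bay between -0.0055 and 0.0055 m and z of tile_low in the frame of bay between -0.002 and 0.0195 m and angle between the z axis of each of tile_low, tile_mid, tile_top and the z axis of bay, either way round below 0.05 rad and x of tile_mid in the frame of bay between -0.007 and 0.007 m and y of tile_mid in the frame of bay between -0.0055 and 0.0055 m and z of tile_mid in the frame of bay between -0.002 and 0.0195 m and x of tile_top in the frame of bay between -0.007 and 0.007 m and y of tile_top in the frame of bay between -0.0055 and 0.0055 m and z of tile_top in the frame of bay between -0.002 and 0.0195 m), for 0.2 s.
At the end, for the whole second after the job is handed in: All three tiles lie flat at rest in the bay on top of one another (each within 7 mm of the bay's centre lengthwise and 5.5 mm across, no more than 3.5 mm above its place in a close pile, tilted less than 0.05 rad), and the cover is shut to within 5 mm (value of joint cover below 0.005 m and x of tile_low in the frame of bay between -0.007 and 0.007 m and y of tile_low in the frame of bay between -0.0055 and 0.0055 m and z of tile_low in the frame of bay between -0.002 and 0.0195 m and angle between the z axis of each of tile_low, tile_mid, tile_top and the z axis of bay, either way round below 0.05 rad and x of tile_mid in the frame of bay between -0.007 and 0.007 m and y of tile_mid in the frame of bay between -0.0055 and 0.0055 m and z of tile_mid in the frame of bay between -0.002 and 0.0195 m and x of tile_top in the frame of bay between -0.007 and 0.007 m and y of tile_top in the frame of bay between -0.0055 and 0.0055 m and z of tile_top in the frame of bay between -0.002 and 0.0195 m and linear speed of each of tile_low, tile_mid, tile_top below 0.02 m/s); the robot touches nothing.
It fails at once if a bystander is moved by more than 20 mm or tipped (distance of any of tin, screwdriver, jar, sander, hammer, tape, glue from where it was at the start of the episode above 0.02 m or angle between any of tin, jar, glue's own z axis and vertical above 0.5 rad).
It also fails if it takes over 69 s, if anything falls off the work surface, if the arm or the gripper's body presses on something with over 40 N, if the wrist force passes 120 N, or if a joint passes its speed limit or range.

## Working session

There is one attempt and no reset: what is moved stays moved. The work goes in short steps, Python scripts to look and compute and a shell command to move; the robot and the scene stay as the last step left them, time stands still between calls to the robot, and variables do not carry over. Pictures are saved under pics/ and viewed, at most 10 in all, crops included, and the job is handed in when it is done.

```bash
ls; mkdir -p pics
python3 - <<'E'
from station import bot
import cv2,json
for n in("scene","top"):
    im=bot.read_camera(n);cv2.imwrite(f"pics/{n}0.png",im)
    i=bot.camera_info(n);print(n,i)
o=bot.get_obs();print({k:o[k] for k in("t","eef_pos","tool_rot","contact_force","gripper_width")})
E
```

```text
nudge.py
pics
station.py
scene {'vertical_fov': 48.13896461105309, 'cx': 326.4409815054388, 'cy': 232.2046902440428, 'k1': -0.030437733905706185, 'view': array([[ 0.87993081,  0.47499155, -0.01023725, -0.48783231],
       [-0.29954286,  0.57137641,  0.76407007,  0.13103249],
       [ 0.36877615, -0.6692623 ,  0.64505203, -1.58091391],
       [ 0.        ,  0.        ,  0.        ,  1.        ]])}
top {'vertical_fov': 46.4697830532875, 'cx': 313.7570747752908, 'cy': 239.23544835845843, 'k1': -0.039923982176605685, 'view': array([[ 0.00655977, -0.99994571, -0.00809587, -0.02986327],
       [ 0.99327979,  0.00558008,  0.11560333, -0.57730231],
       [-0.11555188, -0.0087998 ,  0.99326247, -1.44404783],
       [ 0.        ,  0.        ,  0.        ,  1.        ]])}
{'t': 0.1, 'eef_pos': array([ 0.23365509, -0.63270168,  0.23044334]), 'tool_rot': array([-7.92695952e-04,  9.84395276e-01,  1.75969520e-01, -2.01848044e-04]), 'contact_force': array([ 0.24617394, -0.04032987, -1.06845616]), 'gripper_width': 0.9942920019433192}
```

View pics/scene0.png

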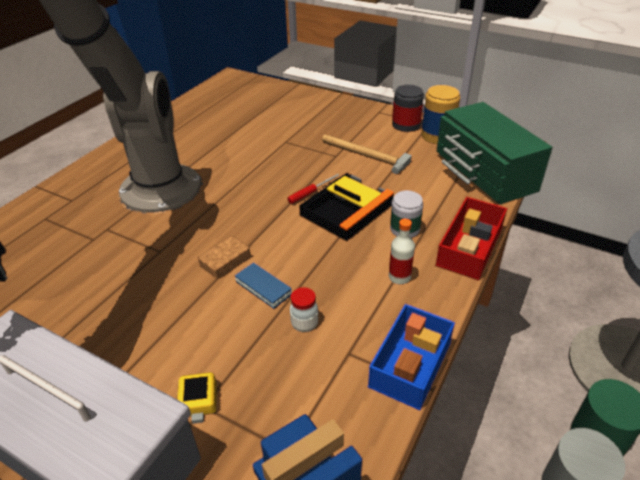

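View pics/top0.png

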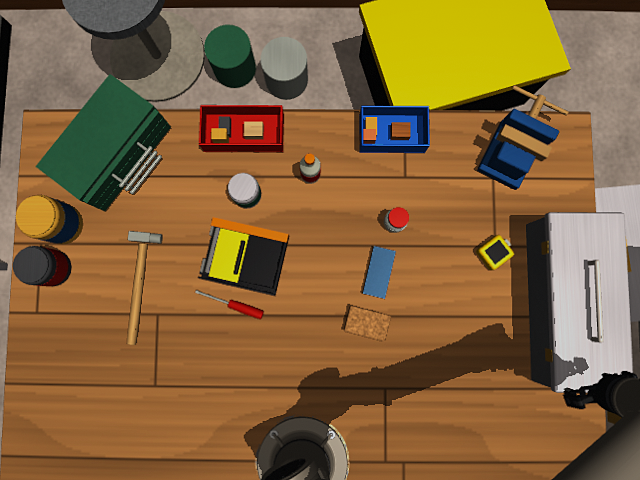

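The scene view shows the box at about (347,205) and the pile at (263,285). The top view shows the box at (245,257), with the lip facing up (+x), the cover on its left, and the pile at (379,272). The jar is at (397,218), the sander at (367,322) and the screwdriver at (230,303). Next I'll mask the edges and enlarge the crops.

```bash
cat > h.py <<'E'
import cv2,numpy as np
from station import bot
def KD(n):
    i=bot.camera_info(n);f=240/np.tan(np.radians(i["vertical_fov"]/2))
    return np.array([[f,0,i["cx"]],[0,f,i["cy"]],[0,0,1.]]),np.array([i["k1"],0,0,0,0.]),np.array(i["view"])
def ray(n,uv):
    K,D,V=KD(n);p=cv2.undistortPoints(np.array(uv,float).reshape(-1,1,2),K,D).reshape(-1,2)
    d=np.c_[p[:,0],-p[:,1],-np.ones(len(p))]@V[:3,:3]
    return -V[:3,:3].T@V[:3,3],d
def onz(n,uv,z):
    o,d=ray(n,uv);return o+d*((z-o[2])/d[:,2])[:,None]
def tri(a,b):   # pixel in scene, pixel in top -> point, miss
    o1,d1=ray("scene",a);o2,d2=ray("top",b);d1,d2=d1[0],d2[0]
    s=np.linalg.lstsq(np.c_[d1,-d2],o2-o1,rcond=None)[0]
    p,q=o1+s[0]*d1,o2+s[1]*d2;return (p+q)/2,np.linalg.norm(p-q)
def proj(n,P):
    K,D,V=KD(n);c=np.c_[P,np.ones(len(P))]@V.T[:,:3]
    return cv2.projectPoints((c*[1,-1,-1]).reshape(-1,1,3),np.zeros(3),np.zeros(3),K,D)[0].reshape(-1,2)
def mask(im,lo,hi,roi,k=4):
    x0,y0,x1,y1=roi;c=cv2.resize(im[y0:y1,x0:x1],None,fx=k,fy=k,interpolation=cv2.INTER_CUBIC)
    return cv2.inRange(cv2.cvtColor(c,cv2.COLOR_BGR2HSV),lo,hi)
def blob(m,roi,k=4):
    c=max(cv2.findContours(m,cv2.RETR_EXTERNAL,cv2.CHAIN_APPROX_NONE)[0],key=cv2.contourArea)
    r=cv2.minAreaRect(c);back=lambda p:(np.array(p)+.5)/k-.5+np.array(roi[:2])
    q=cv2.approxPolyDP(cv2.convexHull(c),0.04*cv2.arcLength(c,True),True).reshape(-1,2)
    return back(r[0]),np.array(r[1])/k,back(cv2.boxPoints(r)),back(q)
E
python3 - <<'E'
from h import *
t=cv2.imread("pics/top0.png");s=cv2.imread("pics/scene0.png")
np.set_printoptions(precision=4,suppress=True)
R={"top":dict(pile=(355,235,405,305),box=(190,210,295,300)),"scene":dict(pile=(225,255,300,310),box=(295,165,400,240))}
C=dict(pile=((95,70,40),(120,255,255)),lip=((5,150,120),(18,255,255)),cover=((24,150,80),(34,255,255)))
for n,im in(("top",t),("scene",s)):
    for c in C:
        roi=R[n]["pile" if c=="pile" else "box"];b=blob(mask(im,*C[c],roi),roi)
        z={"pile":.024,"lip":.044,"cover":.044}[c]
        print(n,c,"size",b[1],"quad",b[3].tolist());print(onz(n,b[3],z)[:,:2].tolist())
crop=lambda im,r,k:cv2.resize(im[r[1]:r[3],r[0]:r[2]],None,fx=k,fy=k,interpolation=cv2.INTER_CUBIC)
a=[cv2.resize(crop(im,r,1),(400,300),interpolation=cv2.INTER_CUBIC) for im,r in((t,(190,210,310,300)),(t,(330,210,450,300)),(s,(290,160,410,250)),(s,(210,240,330,330)))]
cv2.imwrite("pics/z.png",np.vstack([np.hstack(a[:2]),np.hstack(a[2:])]))
E
```

```text
top pile size [22.8929 49.02  ] quad [[374.125, 245.625], [394.875, 250.875], [384.125, 298.125], [362.375, 292.375]]
[[0.5623839375616753, -0.18666070462236692], [0.5486904880981227, -0.2416302011085609], [0.42382036659322064, -0.21218945365399647], [0.43855766754427333, -0.15507780316286285]]
top lip size [ 34.   104.75] quad [[294.375, 209.625], [294.375, 243.625], [189.625, 242.625], [189.625, 209.625]]
[[0.6546796102697905, 0.025267143508678806], [0.5643626515601509, 0.024306869843107114], [0.5654197776714425, 0.30019624069062506], [0.653393831424242, 0.30307762920342096]]
top cover size [30.6792 50.498 ] quad [[219.875, 227.875], [248.875, 234.625], [236.875, 282.375], [208.125, 275.875]]
[[0.6049990848146323, 0.22128594923464734], [0.5874846796424871, 0.14428985094876345], [0.4619410437550767, 0.17315905602992768], [0.4783404234201045, 0.2488394569483834]]
scene pile size [52.6321 22.2889] quad [[235.625, 275.625], [252.875, 263.375], [289.625, 289.375], [271.375, 302.125]]
[[0.42825248823744033, -0.21575114481958946], [0.4405506426051139, -0.16199220466679098], [0.5640034463401542, -0.19441373079990887], [0.5483691105896911, -0.24699729711428553]]
scene lip size [ 64.5  104.75] quad [[399.375, 174.125], [346.625, 229.125], [294.625, 192.625], [294.625, 164.625]]
[[0.6165769308842931, 0.32750959332744733], [0.5932185648425575, 0.03645222780828705], [0.3957660124982356, 0.11021903997100202], [0.32325414655693163, 0.23106581540179116]]
scene cover size [48.9791 20.0916] quad [[327.625, 187.125], [344.625, 176.125], [378.875, 193.625], [360.625, 205.625]]
[[0.46407154510401316, 0.1752350862410318], [0.4815684810266877, 0.2455844478079724], [0.6032184484188681, 0.21323443777004603], [0.5823037899865099, 0.14113277969368665]]
```

View pics/z.png

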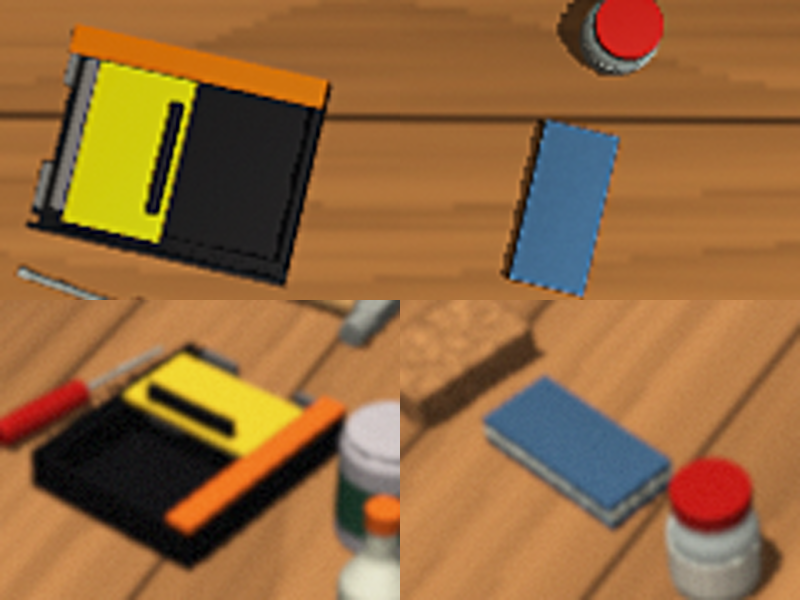

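The crops show the lip as a bright orange strip. In the top view it runs from (211,219) to (288,238), and the cover and bar are beside it. There are grey walls at the +y side, and the pile is clean. I'll tighten the lip mask and fit rectangles in the world plane from both views.

```bash
cat >> h.py <<'E'
R={"top":dict(pile=(355,235,405,305),box=(190,210,295,300)),"scene":dict(pile=(225,255,300,310),box=(295,165,400,240))}
C=dict(pile=((95,70,40),(120,255,255)),lip=((7,215,185),(19,255,255)),cover=((24,150,80),(34,255,255)))
def wrect(n,m,roi,z,k=4):
    c=max(cv2.findContours(m,cv2.RETR_EXTERNAL,cv2.CHAIN_APPROX_NONE)[0],key=cv2.contourArea)
    uv=(cv2.convexHull(c).reshape(-1,2)+.5)/k-.5+np.array(roi[:2])
    w=onz(n,uv,z)[:,:2]*1000
    return cv2.minAreaRect(w.astype(np.float32))
E
python3 - <<'E'
from h import *
np.set_printoptions(precision=4,suppress=True)
c={}
for n in("top","scene"):
    im=cv2.imread(f"pics/{n}0.png")
    for o,z in(("pile",.024),("lip",.044),("cover",.044)):
        roi=R[n]["pile" if o=="pile" else "box"];m=mask(im,*C[o],roi,8)
        r=wrect(n,m,roi,z,8);print(n,o,np.round(r[0],1),np.round(r[1],1),round(r[2],2))
        c[n,o]=proj(n,np.array([[r[0][0]/1e3,r[0][1]/1e3,z]]))[0]
for o in("pile","lip","cover"):print(o,tri(c["scene",o],c["top",o]))
E
```

```text
top pile [ 493.2 -198.4] [ 60.4 129.6] 76.61
top lip [601.6 144.4] [204.9  23.6] 77.56
top cover [533.5 196.9] [ 81.  131.7] 77.55
scene pile [ 495.8 -204.5] [ 59.2 130.1] 76.52
scene lip [601.4 139.3] [203.8  24.9] 77.53
scene cover [532.3 194.7] [ 81.1 132. ] 76.14
pile (array([ 0.4929, -0.1995,  0.0183]), np.float64(0.0015840032457566189))
lip (array([0.6008, 0.144 , 0.0409]), np.float64(0.0028025467321321404))
cover (array([0.5326, 0.1965, 0.0432]), np.float64(0.002080260704542838))
```

```bash
cat > go.py <<'E'
# usage: go.py x y z yawdeg(tool x in world) -> tool-axis deltas (mm) and turn (rad)
import sys,numpy as np
from station import bot
from scipy.spatial.transform import Rotation as Ro
o=bot.get_obs();w,a,b,c=o["tool_rot"];R=Ro.from_quat([a,b,c,w]).as_matrix()
x,y,z,yaw=map(float,sys.argv[1:5])
d=(np.array([x,y,z])-o["eef_pos"]*1000)
now=np.degrees(np.arctan2(R[1,0],R[0,0]))
print("yaw",round(now,2),"turn",round(np.radians(now-yaw),4),"d_now",np.round(R.T@d,1))
Y=np.radians(yaw);T=np.array([[np.cos(Y),np.sin(Y),0],[np.sin(Y),-np.cos(Y),0],[0,0,-1]])
print("after turn",np.round(T.T@d,1),"F",np.round(o["contact_force"],1))
E
echo '[{"turn":0.143,"aperture":0.5},{"turn":0.143,"aperture":0.5},{"turn":0.143,"aperture":0.5},{"turn":0.143,"aperture":0.5},{"aperture":0.5}]' | python3 nudge.py 20
python3 go.py 500 -300 230 -12.45;python3 go.py 527 166.7 150 -12.45
```

```text
t: 0.6
eef_pos: [0.2339, -0.6328, 0.2307]
tool_rot: [-0.0, 0.994, -0.109, -0.0]
contact_force: [0.5, 0.4, 0.1]
gripper_width: 0.501
grasp_force: 0.0
yaw -12.56 turn -0.002 d_now [ 187.3 -382.7    0.8]
after turn [ 188.1 -382.4    0.7] F [0.5 0.4 0.1]
yaw -12.56 turn -0.002 d_now [ 112.2 -844.1   81.2]
after turn [ 113.8 -843.9   80.7] F [0.5 0.4 0.1]
```

```bash
echo '[{"tx":0.023,"ty":-0.044,"aperture":0.5},{"tx":0.023,"ty":-0.044,"aperture":0.5},{"tx":0.023,"ty":-0.044,"aperture":0.5},{"tx":0.023,"ty":-0.044,"aperture":0.5},{"tx":0.023,"ty":-0.044,"aperture":0.5},{"tx":0.023,"ty":-0.044,"aperture":0.5},{"tx":0.023,"ty":-0.044,"aperture":0.5},{"tx":0.023,"ty":-0.044,"aperture":0.5},{"tx":-0.007,"ty":-0.044,"aperture":0.5},{"tx":-0.007,"ty":-0.044,"aperture":0.5},{"tx":-0.007,"ty":-0.044,"aperture":0.5},{"tx":-0.007,"ty":-0.044,"aperture":0.5},{"tx":-0.007,"ty":-0.044,"aperture":0.5},{"tx":-0.007,"ty":-0.044,"aperture":0.5},{"tx":-0.007,"ty":-0.044,"aperture":0.5},{"tx":-0.007,"ty":-0.044,"aperture":0.5},{"tx":-0.007,"ty":-0.044,"aperture":0.5},{"tx":-0.007,"ty":-0.044,"aperture":0.5},{"aperture":0.5}]' | python3 nudge.py
python3 go.py 527 166.7 62 -12.45
```

```text
t: 2.5
eef_pos: [0.516, 0.123, 0.2316]
tool_rot: [-0.002, 0.995, -0.102, 0.0]
contact_force: [-0.4, 0.1, 0.1]
gripper_width: 0.499
grasp_force: 0.0
yaw -11.69 turn 0.0133 d_now [  1.9 -44.4 169.7]
after turn [  1.3 -45.  169.6] F [-0.4  0.1  0.1]
```

```bash
echo '[{"tx":0.001,"ty":-0.045,"turn":0.013,"aperture":0.5},{"tz":0.045,"aperture":0.5},{"tz":0.045,"aperture":0.5},{"tz":0.045,"aperture":0.5},{"tz":0.035,"aperture":0.5},{"tz":0.01,"aperture":0.5},{"aperture":0.5}]' | python3 nudge.py
python3 go.py 527 166.7 50 -12.45
python3 - <<'E'
from h import *
for n in("top","scene"):cv2.imwrite(f"pics/{n}1.png",bot.read_camera(n))
a=cv2.imread("pics/top1.png")[200:310,180:310];b=cv2.imread("pics/scene1.png")[140:250,290:420]
f=lambda i:cv2.resize(i,(400,338),interpolation=cv2.INTER_CUBIC)
cv2.imwrite("pics/z1.png",np.hstack([f(a),f(b)]))
E
```

```text
t: 3.2
eef_pos: [0.5265, 0.1584, 0.0503]
tool_rot: [0.001, 0.993, -0.114, -0.001]
contact_force: [0.4, -0.1, 0.1]
gripper_width: 0.499
grasp_force: 0.0
yaw -13.15 turn -0.0122 d_now [-1.4 -8.2  0.3]
after turn [-1.3 -8.2  0.3] F [ 0.4 -0.1  0.1]
```

View pics/z1.png

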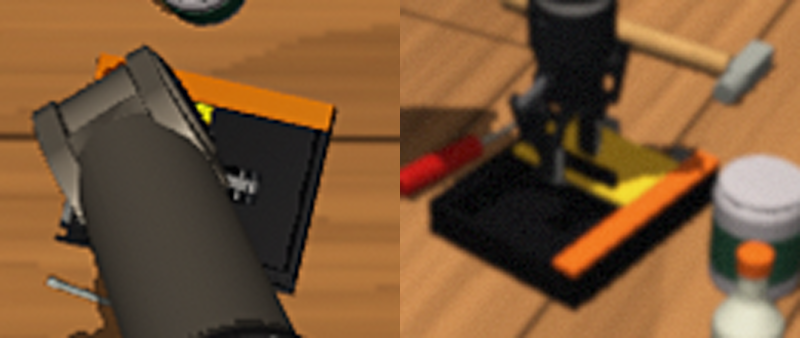

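The fingers straddle the bar. In the scene crop they are at about (560,170) and (590,130). Closing now.

```bash
echo '[{"ty":-0.008,"turn":-0.012,"aperture":0.5},{"aperture":0.2},{"aperture":0},{"aperture":0},{"aperture":0},{"aperture":0}]' | python3 nudge.py 25
python3 go.py 527 166.7 50 -12.45
```

```text
t: 3.9
eef_pos: [0.5297, 0.1673, 0.0523]
tool_rot: [-0.0, 0.994, -0.109, 0.001]
contact_force: [-0.6, 0.2, 5.9]
gripper_width: 0.106
grasp_force: 29.1
yaw -12.54 turn -0.0016 d_now [-2.5  1.2  2.3]
after turn [-2.5  1.2  2.3] F [-0.6  0.2  5.9]
```

```bash
echo '[{"tz":-0.002,"aperture":0},{"ty":0.01,"aperture":0},{"ty":0.02,"aperture":0},{"ty":0.02,"aperture":0},{"ty":0.015,"aperture":0},{"ty":0.008,"aperture":0},{"aperture":0},{"aperture":0}]' | python3 nudge.py
python3 go.py 527 166.7 50 -12.45
echo '[{"ty":0.005,"aperture":0},{"aperture":0},{"aperture":0}]' | python3 nudge.py
python3 go.py 527 166.7 50 -12.45
echo '[{"ty":0.005,"aperture":0},{"aperture":0},{"aperture":0}]' | python3 nudge.py
python3 go.py 527 166.7 50 -12.45
```

```text
t: 4.7
eef_pos: [0.5135, 0.0934, 0.0525]
tool_rot: [0.001, 0.994, -0.11, 0.0]
contact_force: [4.8, -3.4, -12.2]
gripper_width: 0.105
grasp_force: 27.0
yaw -12.66 turn -0.0037 d_now [ -2.9 -74.5   2.4]
after turn [ -2.6 -74.5   2.5] F [  4.8  -3.4 -12.2]
t: 5.0
eef_pos: [0.5126, 0.0896, 0.0525]
tool_rot: [0.0, 0.994, -0.11, 0.0]
contact_force: [6.4, -1.2, -13.0]
gripper_width: 0.107
grasp_force: 26.8
yaw -12.6 turn -0.0026 d_now [ -2.8 -78.3   2.5]
after turn [ -2.6 -78.3   2.5] F [  6.4  -1.2 -13. ]
t: 5.3
eef_pos: [0.5126, 0.0894, 0.0526]
tool_rot: [-0.003, 0.994, -0.108, 0.001]
contact_force: [9.5, 10.0, -21.1]
gripper_width: 0.102
grasp_force: 26.1
yaw -12.43 turn 0.0004 d_now [ -2.6 -78.5   3.1]
after turn [ -2.6 -78.5   2.6] F [  9.5  10.  -21.1]
```

```bash
echo '[{"ty":-0.006,"aperture":0.3},{"aperture":0.5},{"tz":-0.04,"aperture":0.6},{"tz":-0.05,"aperture":0.8},{"aperture":0.95}]' | python3 nudge.py
python3 go.py 493.5 -199.5 60 -13.45
python3 - <<'E'
from h import *
print(onz("top",[[397,217]],.085))
im=bot.read_camera("top");cv2.imwrite("pics/top2.png",im)
E
```

```text
t: 5.8
eef_pos: [0.5163, 0.0923, 0.1496]
tool_rot: [-0.002, 0.994, -0.11, 0.005]
contact_force: [0.7, 0.4, -0.2]
gripper_width: 0.913
grasp_force: 0.0
yaw -12.61 turn 0.0147 d_now [ 40.6 290.1  88.8]
after turn [ 45.7 289.   89.6] F [ 0.7  0.4 -0.2]
[[ 0.62999239 -0.23961919  0.085     ]]
```

```bash
echo '[{"turn":0.015,"aperture":1},{"tx":0.0065,"ty":0.0413,"aperture":1},{"tx":0.0065,"ty":0.0413,"aperture":1},{"tx":0.0065,"ty":0.0413,"aperture":1},{"tx":0.0065,"ty":0.0413,"aperture":1},{"tx":0.0065,"ty":0.0413,"aperture":1},{"tx":0.0065,"ty":0.0413,"aperture":1},{"tx":0.0065,"ty":0.0413,"aperture":1},{"tz":0.045,"aperture":1},{"tz":0.045,"aperture":1},{"aperture":1},{"aperture":1}]' | python3 nudge.py
python3 go.py 493.5 -199.5 15 -13.45
```

```text
t: 7.05
eef_pos: [0.4883, -0.1996, 0.0525]
tool_rot: [-0.0, 0.993, -0.117, -0.002]
contact_force: [-0.4, -0.7, 0.7]
gripper_width: 1.0
grasp_force: 0.0
yaw -13.42 turn 0.0006 d_now [ 5.2 -1.2 37.5]
after turn [ 5.  -1.3 37.5] F [-0.4 -0.7  0.7]
```

```bash
echo '[{"tx":0.005,"ty":-0.0012,"aperture":1},{"tz":0.025,"aperture":1},{"tz":0.01,"aperture":0.9},{"aperture":0.82},{"aperture":0.82}]' | python3 nudge.py
python3 go.py 493.5 -199.5 0 -13.45
echo '[{"tz":0.004,"aperture":0.82},{"aperture":0.82}]' | python3 nudge.py
python3 go.py 493.5 -199.5 0 -13.45
echo '[{"tz":0.003,"aperture":0.82},{"aperture":0.82}]' | python3 nudge.py
python3 go.py 493.5 -199.5 0 -13.45
```

```text
t: 7.55
eef_pos: [0.4954, -0.2002, 0.0193]
tool_rot: [0.0, 0.993, -0.117, 0.001]
contact_force: [0.8, -0.0, 0.0]
gripper_width: 0.82
grasp_force: 0.0
yaw -13.41 turn 0.0007 d_now [-2.  -0.2 19.3]
after turn [-2.  -0.2 19.3] F [ 0.8 -0.   0. ]
t: 7.75
eef_pos: [0.495, -0.2002, 0.0147]
tool_rot: [0.0, 0.993, -0.117, 0.0]
contact_force: [0.1, -0.4, -0.8]
gripper_width: 0.822
grasp_force: 0.0
yaw -13.42 turn 0.0005 d_now [-1.6 -0.3 14.7]
after turn [-1.6 -0.3 14.7] F [ 0.1 -0.4 -0.8]
t: 7.95
eef_pos: [0.4946, -0.2001, 0.0112]
tool_rot: [-0.0, 0.993, -0.117, -0.0]
contact_force: [-0.2, -0.4, 0.1]
gripper_width: 0.816
grasp_force: 0.0
yaw -13.42 turn 0.0005 d_now [-1.2 -0.3 11.2]
after turn [-1.2 -0.3 11.2] F [-0.2 -0.4  0.1]
```

```bash
for i in 1 2; do :; done
echo '[{"tx":-0.001,"tz":0.004,"aperture":0.82},{"aperture":0.82}]' | python3 nudge.py | sed -n 2,4p
echo '[{"tz":0.003,"aperture":0.82},{"aperture":0.82}]' | python3 nudge.py| sed -n 2,4p
echo '[{"tz":0.003,"aperture":0.82},{"aperture":0.82}]' | python3 nudge.py| sed -n 2,4p
echo '[{"tz":0.002,"aperture":0.82},{"aperture":0.82}]' | python3 nudge.py| sed -n 2,4p
```

```text
eef_pos: [0.4933, -0.1997, 0.0068]
tool_rot: [-0.0, 0.993, -0.117, -0.0]
contact_force: [-0.1, -0.3, 0.3]
eef_pos: [0.4935, -0.1998, 0.0039]
tool_rot: [-0.0, 0.993, -0.117, -0.0]
contact_force: [0.5, 0.2, -0.6]
eef_pos: [0.4936, -0.1998, 0.001]
tool_rot: [-0.0, 0.993, -0.117, -0.0]
contact_force: [-0.3, 0.4, -0.3]
eef_pos: [0.4936, -0.1998, -0.0009]
tool_rot: [-0.0, 0.993, -0.117, -0.0]
contact_force: [0.4, -0.5, -0.3]
```

```bash
echo '[{"tz":0.002,"aperture":0.78},{"aperture":0.78}]' | python3 nudge.py | sed -n 2,5p
echo '[{"tz":0.002,"aperture":0.78},{"aperture":0.78}]' | python3 nudge.py| sed -n 2,5p
echo '[{"tz":0.002,"aperture":0.78},{"aperture":0.78}]' | python3 nudge.py| sed -n 2,5p
```

```text
eef_pos: [0.4937, -0.1998, -0.0029]
tool_rot: [-0.0, 0.993, -0.117, -0.0]
contact_force: [0.0, 0.0, -0.4]
gripper_width: 0.781
eef_pos: [0.4937, -0.1998, -0.0049]
tool_rot: [-0.0, 0.993, -0.117, -0.0]
contact_force: [-0.2, -0.5, 0.6]
gripper_width: 0.777
eef_pos: [0.4939, -0.1999, -0.0066]
tool_rot: [0.0, 0.993, -0.117, 0.0]
contact_force: [0.3, -0.5, 2.2]
gripper_width: 0.782
```

```bash
echo '[{"tz":-0.003,"aperture":0.78},{"aperture":0.6},{"aperture":0.5},{"aperture":0.5},{"aperture":0.5}]' | python3 nudge.py 40 
echo '[{"tz":-0.01,"aperture":0.5},{"tz":-0.03,"aperture":0.5},{"tz":-0.04,"aperture":0.5},{"tz":-0.02,"aperture":0.5},{"aperture":0.5},{"aperture":0.5}]' | python3 nudge.py
python3 - <<'E'
from h import *
for n in("top","scene"):cv2.imwrite(f"pics/{n}3.png",bot.read_camera(n))
b=cv2.imread("pics/scene3.png")[200:320,190:350]
cv2.imwrite("pics/z3.png",cv2.resize(b,(640,480),interpolation=cv2.INTER_CUBIC))
E
python3 go.py 493.5 -199.5 0 -13.45
```

```text
t: 9.85
eef_pos: [0.494, -0.1997, -0.0031]
tool_rot: [-0.0, 0.993, -0.117, 0.0]
contact_force: [-1.0, 0.1, 5.5]
gripper_width: 0.697
grasp_force: 43.0
t: 10.45
eef_pos: [0.4932, -0.1998, 0.096]
tool_rot: [0.0, 0.993, -0.117, -0.0]
contact_force: [0.9, 0.3, -4.2]
gripper_width: 0.691
grasp_force: 45.5
yaw -13.42 turn 0.0006 d_now [ 1.4 -0.2 94.7]
after turn [ 1.1 -0.2 94.7] F [-0.1 -0.5 -3.6]
```

View pics/z3.png

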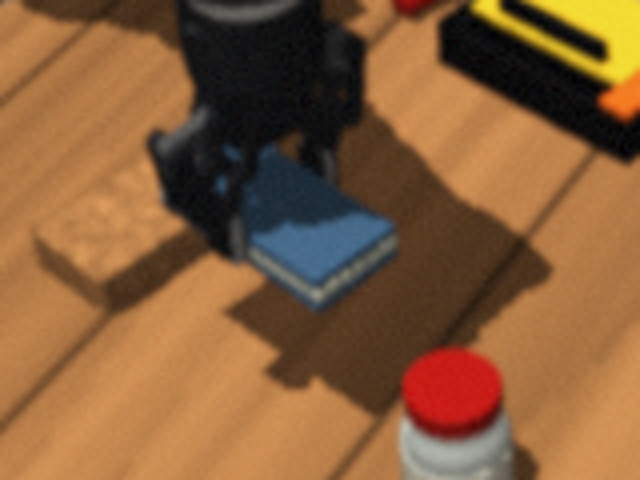

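All three tiles lifted together. The white layer is visible at about (320,285) in the crop and the weight reads about 4 N. Next I carry the pile over the box, with its -x end above the box's -x wall.

```bash
python3 go.py 533.8 223 97 -12.45
echo '[{"turn":-0.017,"aperture":0.5},{"tz":-0.01,"aperture":0.5},{"tx":-0.005,"ty":-0.0424,"aperture":0.5},{"tx":-0.005,"ty":-0.0424,"aperture":0.5},{"tx":-0.005,"ty":-0.0424,"aperture":0.5},{"tx":-0.005,"ty":-0.0424,"aperture":0.5},{"tx":-0.005,"ty":-0.0424,"aperture":0.5},{"tx":-0.005,"ty":-0.0424,"aperture":0.5},{"tx":-0.005,"ty":-0.0424,"aperture":0.5},{"tx":-0.005,"ty":-0.0424,"aperture":0.5},{"tx":-0.005,"ty":-0.0424,"aperture":0.5},{"tx":-0.005,"ty":-0.0424,"aperture":0.5},{"aperture":0.5},{"aperture":0.5}]' | python3 nudge.py
python3 go.py 533.8 223 60 -12.45
```

```text
yaw -13.42 turn -0.0169 d_now [ -57.7 -420.6   -2. ]
after turn [ -50.6 -421.5   -2.3] F [-0.1 -0.5 -3.6]
t: 11.95
eef_pos: [0.5359, 0.2264, 0.1062]
tool_rot: [-0.0, 0.994, -0.107, -0.0]
contact_force: [0.4, -0.8, -3.1]
gripper_width: 0.694
grasp_force: 45.6
yaw -12.27 turn 0.0031 d_now [-1.3  3.8 46.2]
after turn [-1.3  3.8 46.2] F [ 0.4 -0.8 -3.1]
```

```bash
echo '[{"tx":-0.001,"ty":0.0038,"turn":0.003,"aperture":0.5},{"tz":0.03,"aperture":0.5},{"tz":0.015,"aperture":0.5},{"aperture":0.5},{"aperture":0.5}]' | python3 nudge.py
python3 go.py 533.8 223 60 -12.45
python3 - <<'E'
from h import *
for n in("top","scene"):cv2.imwrite(f"pics/{n}4.png",bot.read_camera(n))
a=cv2.imread("pics/top4.png")[200:310,180:310];b=cv2.imread("pics/scene4.png")[140:250,290:420]
f=lambda i:cv2.resize(i,(400,338),interpolation=cv2.INTER_CUBIC)
cv2.imwrite("pics/z4.png",np.hstack([f(a),f(b)]))
E
```

```text
t: 12.45
eef_pos: [0.5345, 0.2206, 0.0613]
tool_rot: [0.0, 0.994, -0.11, -0.0]
contact_force: [1.1, -0.4, -2.0]
gripper_width: 0.696
grasp_force: 45.6
yaw -12.68 turn -0.004 d_now [-1.2 -2.2  1.3]
after turn [-1.2 -2.2  1.3] F [ 1.1 -0.4 -2. ]
```

View pics/z4.png

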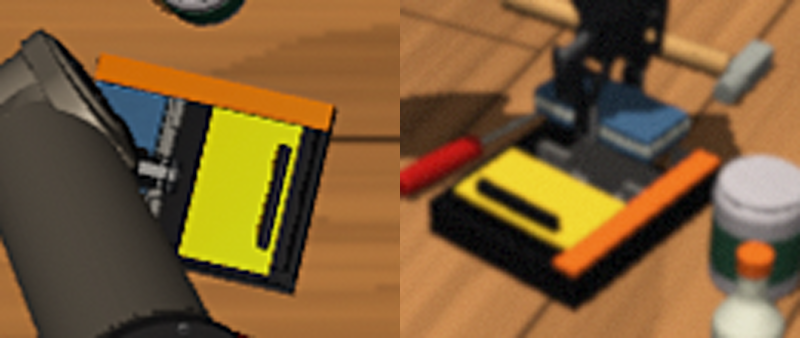

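The top crop shows the cover fully open (210–305, 105–275) and the pile above the bay, with its right edge near column 170. I'll check the cover opening and re-centre.

```bash
echo '[{"tx":-0.001,"ty":-0.002,"turn":-0.003,"aperture":0.5},{"aperture":0.5},{"aperture":0.5},{"aperture":0.5}]' | python3 nudge.py | sed -n 2,3p
python3 go.py 533.8 223 60 -12.45
python3 - <<'E'
from h import *
x=np.array([.9765,-.2156]);y=np.array([.2156,.9765])
for n in("top","scene"):
    im=cv2.imread(f"pics/{n}4.png");roi=R[n]["box"]
    r=wrect(n,mask(im,*C["cover"],roi,8),roi,.044,8);c=np.array(r[0]);d=c-[548.4,219.8]
    print(n,np.round(r[1],1),round(r[2],2),"cover in box",d@x,d@y)
E
```

```text
eef_pos: [0.5341, 0.2237, 0.0615]
tool_rot: [-0.0, 0.994, -0.108, 0.0]
yaw -12.44 turn 0.0001 d_now [-0.1  0.7  1.5]
after turn [-0.1  0.7  1.5] F [ 0.2  0.6 -3.4]
top [ 80.8 131.9] 77.59 cover in box -9.47678928710935 -104.79907788146974
scene [ 84.8 132.8] 76.5 cover in box -10.455584923095678 -107.62696050628664
```

```bash
echo '[{"ty":0.0007,"tz":0.012,"aperture":0.5},{"aperture":0.5}]' | python3 nudge.py | sed -n 2,4p
echo '[{"tz":0.005,"aperture":0.5},{"aperture":0.5}]' | python3 nudge.py| sed -n 2,4p
echo '[{"tz":0.004,"aperture":0.5},{"aperture":0.5}]' | python3 nudge.py| sed -n 2,4p
echo '[{"tz":0.004,"aperture":0.5},{"aperture":0.5}]' | python3 nudge.py| sed -n 2,4p
python3 -c "
from station import bot;print(bot.get_obs()['torque'])"
```

```text
eef_pos: [0.5327, 0.2221, 0.0475]
tool_rot: [0.001, 0.994, -0.108, -0.001]
contact_force: [-0.7, 0.2, -3.6]
eef_pos: [0.5334, 0.2227, 0.0434]
tool_rot: [0.0, 0.994, -0.108, -0.001]
contact_force: [0.0, 0.4, -3.7]
eef_pos: [0.5336, 0.2228, 0.0398]
tool_rot: [0.0, 0.994, -0.108, -0.0]
contact_force: [-0.4, -0.1, -4.0]
eef_pos: [0.5336, 0.2228, 0.0359]
tool_rot: [0.0, 0.994, -0.108, -0.0]
contact_force: [-0.6, -0.1, -3.7]
[-0.04035957  0.00100645  0.01453308]
```

```bash
echo '[{"tz":0.003,"aperture":0.5},{"aperture":0.5}]' | python3 nudge.py | sed -n 2,4p
echo '[{"tz":0.003,"aperture":0.5},{"aperture":0.5}]' | python3 nudge.py| sed -n 2,4p
echo '[{"tz":0.003,"aperture":0.5},{"aperture":0.5}]' | python3 nudge.py| sed -n 2,4p
```

```text
eef_pos: [0.5343, 0.2229, 0.0336]
tool_rot: [-0.0, 0.994, -0.108, 0.0]
contact_force: [-0.0, -1.1, 0.4]
eef_pos: [0.5349, 0.2227, 0.0308]
tool_rot: [-0.0, 0.994, -0.109, 0.001]
contact_force: [1.6, -3.2, 3.8]
eef_pos: [0.5353, 0.2227, 0.0279]
tool_rot: [-0.0, 0.994, -0.109, 0.001]
contact_force: [4.1, -1.8, 3.8]
```

```bash
echo '[{"tz":0.004,"aperture":0.5},{"aperture":0.5}]' | python3 nudge.py | sed -n 2,4p
echo '[{"tz":0.004,"aperture":0.5},{"aperture":0.5},{"aperture":0.5}]' | python3 nudge.py| sed -n 2,4p
python3 - <<'E'
from h import *
cv2.imwrite("pics/scene5.png",bot.read_camera("scene"))
b=cv2.imread("pics/scene5.png")[140:250,300:420]
cv2.imwrite("pics/z5.png",cv2.resize(b,(720,600),interpolation=cv2.INTER_CUBIC))
E
python3 go.py 533.8 223 20 -12.45
```

```text
eef_pos: [0.5356, 0.2226, 0.0238]
tool_rot: [-0.0, 0.994, -0.109, 0.001]
contact_force: [4.4, -3.0, 3.6]
eef_pos: [0.5356, 0.2226, 0.02]
tool_rot: [-0.0, 0.994, -0.109, 0.001]
contact_force: [4.9, -3.3, 4.0]
yaw -12.49 turn -0.0007 d_now [-1.8  0.  -0. ]
after turn [-1.8  0.   0. ] F [ 4.  -3.   4.1]
```

View pics/z5.png

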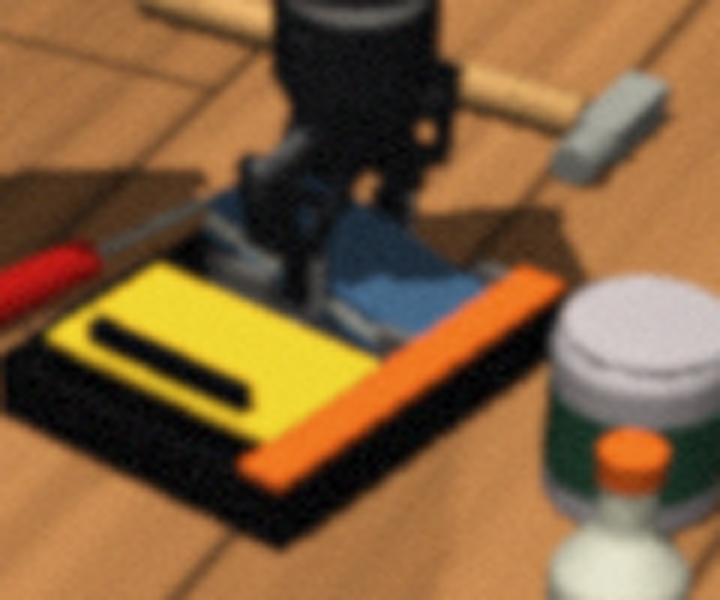

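The pile is tilted with its front end down just before the lip, at about (440,300), and its rear end up on the -x wall. I'll lower it slightly and push it under the lip.

```bash
echo '[{"tz":0.002,"aperture":0.5},{"tx":0.004,"aperture":0.5},{"tx":0.004,"aperture":0.5},{"aperture":0.5}]' | python3 nudge.py | sed -n 2,4p
echo '[{"tx":0.003,"aperture":0.5},{"aperture":0.5}]' | python3 nudge.py| sed -n 2,4p
echo '[{"tx":0.002,"aperture":0.5},{"aperture":0.5}]' | python3 nudge.py| sed -n 2,4p
python3 go.py 548.4 219.8 20 -12.45
```

```text
eef_pos: [0.5377, 0.2223, 0.0192]
tool_rot: [0.001, 0.994, -0.108, -0.003]
contact_force: [-15.8, -3.3, 32.4]
eef_pos: [0.5405, 0.222, 0.0186]
tool_rot: [0.001, 0.994, -0.107, -0.003]
contact_force: [-14.4, -0.3, 25.8]
eef_pos: [0.5424, 0.222, 0.0183]
tool_rot: [0.0, 0.994, -0.107, -0.003]
contact_force: [-13.5, -0.5, 21.7]
yaw -12.33 turn 0.0022 d_now [ 6.3  0.9 -1.8]
after turn [ 6.3  0.9 -1.7] F [-13.5  -0.5  21.7]
```

```bash
echo '[{"tx":0.002,"tz":-0.002,"aperture":0.5},{"aperture":0.5}]' | python3 nudge.py | sed -n 2,4p
echo '[{"tx":0.002,"aperture":0.5},{"aperture":0.5}]' | python3 nudge.py| sed -n 2,4p
echo '[{"tx":0.002,"aperture":0.5},{"aperture":0.5}]' | python3 nudge.py| sed -n 2,4p
python3 go.py 548.4 219.8 20 -12.45
python3 - <<'E'
from h import *
cv2.imwrite("pics/scene6.png",bot.read_camera("scene"))
b=cv2.imread("pics/scene6.png")[140:250,300:420]
cv2.imwrite("pics/z6.png",cv2.resize(b,(720,600),interpolation=cv2.INTER_CUBIC))
E
```

```text
eef_pos: [0.548, 0.22, 0.019]
tool_rot: [-0.0, 0.994, -0.108, -0.0]
contact_force: [0.3, 0.4, -3.9]
eef_pos: [0.5505, 0.2189, 0.0187]
tool_rot: [0.0, 0.994, -0.109, -0.0]
contact_force: [0.3, 1.4, -3.8]
eef_pos: [0.5523, 0.2187, 0.019]
tool_rot: [0.0, 0.994, -0.109, -0.0]
contact_force: [0.4, 0.7, -3.8]
yaw -12.46 turn -0.0002 d_now [-4.1 -0.3 -1. ]
after turn [-4.1 -0.3 -1. ] F [ 0.4  0.7 -3.8]
```

View pics/z6.png

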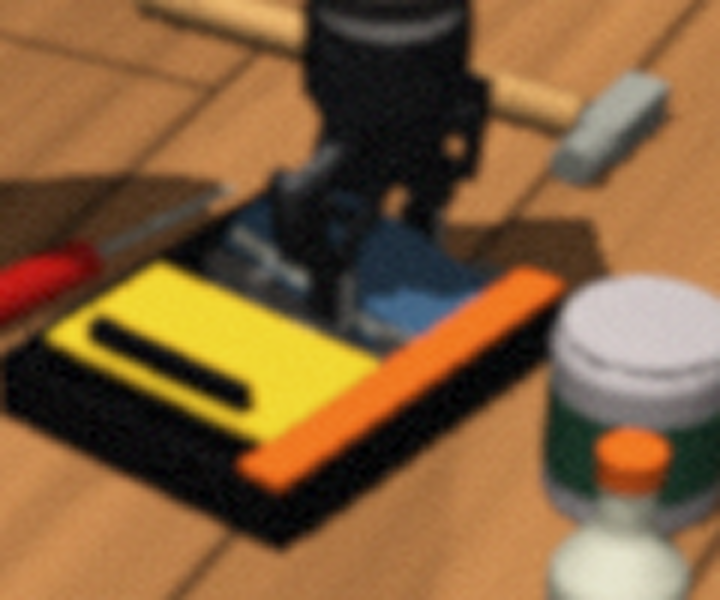

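The pile is tucked under the lip and hangs free, with only its weight on the tool. Now I let the rear end down.

```bash
echo '[{"tx":-0.003,"tz":0.003,"aperture":0.5},{"aperture":0.5}]' | python3 nudge.py | sed -n 2,4p
echo '[{"tz":0.003,"aperture":0.5},{"aperture":0.5}]' | python3 nudge.py| sed -n 2,4p
echo '[{"tz":0.003,"aperture":0.5},{"aperture":0.5}]' | python3 nudge.py| sed -n 2,4p
python3 go.py 548.4 219.8 3 -12.45
```

```text
eef_pos: [0.5507, 0.2195, 0.0168]
tool_rot: [-0.0, 0.994, -0.109, 0.001]
contact_force: [2.2, -0.3, -0.8]
eef_pos: [0.5507, 0.2197, 0.0154]
tool_rot: [-0.0, 0.994, -0.108, 0.001]
contact_force: [-1.9, -3.8, 14.2]
eef_pos: [0.5508, 0.2202, 0.0132]
tool_rot: [-0.001, 0.994, -0.108, 0.001]
contact_force: [-4.3, -3.5, 21.1]
yaw -12.45 turn 0.0001 d_now [-2.3  0.9 10.1]
after turn [-2.3  0.9 10.2] F [-4.3 -3.5 21.1]
```

```bash
echo '[{"tx":-0.0023,"tz":-0.001,"aperture":0.5},{"aperture":0.5},{"aperture":0.5}]' | python3 nudge.py 25 | sed -n 2,6p
echo '[{"tz":0.002,"aperture":0.5},{"aperture":0.5}]' | python3 nudge.py| sed -n 2,6p
python3 go.py 548.4 219.8 3 -12.45
```

```text
eef_pos: [0.5507, 0.2203, 0.0133]
tool_rot: [-0.001, 0.994, -0.109, 0.003]
contact_force: [4.3, -1.6, 6.6]
gripper_width: 0.692
grasp_force: 48.6
eef_pos: [0.5506, 0.2203, 0.0128]
tool_rot: [-0.001, 0.994, -0.109, 0.003]
contact_force: [-0.4, -4.4, 20.9]
gripper_width: 0.693
grasp_force: 50.4
yaw -12.5 turn -0.0009 d_now [-2.1  1.   9.8]
after turn [-2.1  1.   9.8] F [-0.4 -4.4 20.9]
```

```bash
echo '[{"tz":-0.004,"aperture":0.5},{"tx":0.003,"tz":-0.003,"aperture":0.5},{"aperture":0.5},{"aperture":0.5}]' | python3 nudge.py 25 | sed -n 2,6p
python3 go.py 548.4 219.8 3 -12.45
echo '[{"tx":0.003,"aperture":0.5},{"aperture":0.5},{"aperture":0.5}]' | python3 nudge.py| sed -n 2,6p
echo '[{"tx":0.002,"aperture":0.5},{"aperture":0.5},{"aperture":0.5}]' | python3 nudge.py| sed -n 2,6p
python3 go.py 548.4 219.8 3 -12.45
```

```text
eef_pos: [0.5491, 0.2192, 0.0156]
tool_rot: [0.0, 0.994, -0.108, -0.001]
contact_force: [-0.1, 0.6, -3.6]
gripper_width: 0.695
grasp_force: 47.2
yaw -12.43 turn 0.0003 d_now [-0.8 -0.4 12.6]
after turn [-0.8 -0.4 12.6] F [-0.1  0.6 -3.6]
eef_pos: [0.552, 0.2187, 0.0156]
tool_rot: [0.0, 0.994, -0.108, -0.001]
contact_force: [-1.7, -0.0, -4.8]
gripper_width: 0.691
grasp_force: 47.2
eef_pos: [0.552, 0.2187, 0.0156]
tool_rot: [0.001, 0.994, -0.108, -0.002]
contact_force: [-7.1, 1.4, -1.7]
gripper_width: 0.69
grasp_force: 47.5
yaw -12.38 turn 0.0013 d_now [-3.7 -0.4 12.6]
after turn [-3.8 -0.3 12.6] F [-7.1  1.4 -1.7]
```

```bash
echo '[{"tx":-0.004,"aperture":0.5},{"tz":0.002,"aperture":0.5},{"aperture":0.5}]' | python3 nudge.py | sed -n 2,4p
echo '[{"tz":0.002,"aperture":0.5},{"aperture":0.5}]' | python3 nudge.py| sed -n 2,4p
echo '[{"tz":0.002,"aperture":0.5},{"aperture":0.5}]' | python3 nudge.py| sed -n 2,4p
python3 go.py 548.4 219.8 3 -12.45
```

```text
eef_pos: [0.5515, 0.2193, 0.0145]
tool_rot: [-0.0, 0.994, -0.108, 0.0]
contact_force: [-1.6, 1.0, -1.8]
eef_pos: [0.5514, 0.2194, 0.0128]
tool_rot: [-0.0, 0.994, -0.108, 0.0]
contact_force: [-3.1, 1.2, 4.8]
eef_pos: [0.5511, 0.2195, 0.0108]
tool_rot: [-0.0, 0.994, -0.108, 0.0]
contact_force: [-4.7, 0.3, 5.4]
yaw -12.43 turn 0.0004 d_now [-2.7  0.3  7.8]
after turn [-2.7  0.3  7.8] F [-4.7  0.3  5.4]
```

```bash
echo '[{"tx":-0.001,"tz":0.002,"aperture":0.5},{"aperture":0.5}]' | python3 nudge.py | sed -n 2,4p
echo '[{"tz":0.002,"aperture":0.5},{"aperture":0.5}]' | python3 nudge.py| sed -n 2,4p
echo '[{"tz":0.002,"aperture":0.5},{"aperture":0.5}]' | python3 nudge.py| sed -n 2,4p
echo '[{"tz":0.002,"aperture":0.5},{"aperture":0.5}]' | python3 nudge.py| sed -n 2,4p
python3 go.py 548.4 219.8 3 -12.45
```

```text
eef_pos: [0.5505, 0.2197, 0.0089]
tool_rot: [-0.0, 0.994, -0.108, 0.0]
contact_force: [-4.0, -0.1, 5.1]
eef_pos: [0.5502, 0.2197, 0.0068]
tool_rot: [-0.0, 0.994, -0.108, 0.0]
contact_force: [-5.3, 0.5, 5.7]
eef_pos: [0.55, 0.2198, 0.0047]
tool_rot: [-0.0, 0.994, -0.108, -0.0]
contact_force: [-4.2, 0.9, 5.1]
eef_pos: [0.55, 0.2198, 0.0028]
tool_rot: [-0.0, 0.994, -0.108, -0.0]
contact_force: [-4.6, -0.3, 5.9]
yaw -12.42 turn 0.0005 d_now [-1.5  0.4 -0.2]
after turn [-1.5  0.4 -0.2] F [-4.6 -0.3  5.9]
```

```bash
echo '[{"tz":0.001,"aperture":0.5},{"aperture":0.5}]' | python3 nudge.py | sed -n 2,4p
echo '[{"tz":0.001,"aperture":0.5},{"aperture":0.5}]' | python3 nudge.py | sed -n 2,4p
echo '[{"tz":0.001,"aperture":0.5},{"aperture":0.5}]' | python3 nudge.py | sed -n 2,4p
```

```text
eef_pos: [0.5501, 0.2197, 0.0022]
tool_rot: [-0.0, 0.994, -0.108, 0.0]
contact_force: [-6.3, -0.3, 9.6]
eef_pos: [0.5502, 0.2197, 0.0017]
tool_rot: [-0.0, 0.994, -0.108, 0.0]
contact_force: [-7.8, -0.1, 14.0]
eef_pos: [0.5502, 0.2198, 0.0017]
tool_rot: [0.0, 0.994, -0.108, 0.0]
contact_force: [-10.7, -2.3, 23.7]
```

```bash
echo '[{"tz":-0.0025,"aperture":0.5},{"aperture":0.8},{"aperture":0.88},{"aperture":0.88},{"tz":-0.01,"aperture":0.88},{"tz":-0.04,"aperture":0.88},{"tz":-0.05,"aperture":0.88},{"ty":0.045,"aperture":0.8},{"ty":0.045,"aperture":0.5},{"ty":0.045,"aperture":0.5},{"ty":0.045,"aperture":0.5},{"ty":0.045,"aperture":0.5},{"ty":0.045,"aperture":0.5},{"aperture":0.5}]' | python3 nudge.py
python3 - <<'E'
from h import *
for n in("top","scene"):cv2.imwrite(f"pics/{n}7.png",bot.read_camera(n))
a=cv2.imread("pics/top7.png")[200:310,180:310];b=cv2.imread("pics/scene7.png")[140:250,290:420]
f=lambda i:cv2.resize(i,(400,338),interpolation=cv2.INTER_CUBIC)
cv2.imwrite("pics/z7.png",np.hstack([f(a),f(b)]))
x=np.array([.9765,-.2156]);y=np.array([.2156,.9765])
for n,roi in(("top",(195,205,260,290)),("scene",R["scene"]["box"])):
    im=cv2.imread(f"pics/{n}7.png");m=mask(im,(95,70,30),(125,255,255),roi,8)
    r=wrect(n,m,roi,.030,8);d=np.array(r[0])-[548.4,219.8];print(n,np.round(r[1],1),round(r[2],2),d@x,d@y)
E
```

```text
t: 21.95
eef_pos: [0.4901, -0.0516, 0.1021]
tool_rot: [0.002, 0.994, -0.113, -0.0]
contact_force: [-0.4, 0.1, 0.3]
gripper_width: 0.501
grasp_force: 0.0
top [ 63.7 126.4] 77.52 -6.192502080078101 0.35319105621337277
scene [ 65.9 110.7] 76.72 -13.22854793579099 -2.6286013128662176
```

View pics/z7.png

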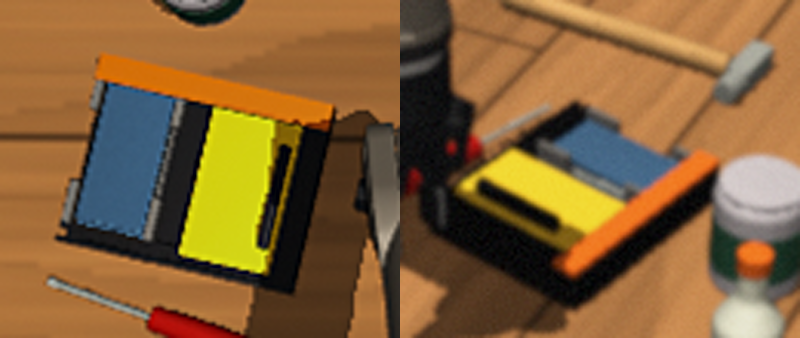

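The tiles lie in the bay (top crop 80–180, 80–240), with grey walls and an even dark gap around them. I'll triangulate the rear +y corner to check that the pile is flat.

Run:
```python
from h import *
np.set_printoptions(precision=4,suppress=True)
x=np.array([.9765,-.2156]);y=np.array([.2156,.9765])
Q={}
for n,roi in(("top",(195,205,260,290)),("scene",R["scene"]["box"])):
    im=cv2.imread(f"pics/{n}7.png");b=blob(mask(im,(95,70,30),(125,255,255),roi,8),roi,8)
    Q[n]=b[3]
    for p in b[3]:
        d=onz(n,p,.030)[0,:2]*1000-[548.4,219.8];print(n,p,np.round([d@x,d@y],1))
for s in Q["scene"]:
  for t in Q["top"]:
    P,m=tri(s,t)
    if m<.006:
        d=P[:2]*1000-[548.4,219.8];print(s,t,np.round([d@x,d@y,P[2]*1000,m*1000],1))
```

```text
top [214.6875 226.6875] [56.3 30.8]
top [237.1875 232.1875] [ 55.2 -31.3]
top [225.1875 277.6875] [-69.2 -29.1]
top [203.6875 269.5625] [-61.1  31.6]
scene [339.3125 184.8125] [-67.6 -16.8]
scene [351.0625 178.1875] [-62.8  30.6]
scene [379.0625 191.9375] [39.7 28.1]
scene [360.6875 199.9375] [ 23.4 -34.4]
[351.0625 178.1875] [203.6875 269.5625] [-61.7  30.8  30.5   1.9]
```

The corner height is 30.5 mm against 30 expected, so the pile is flat. Now I shut the cover.

```bash
python3 go.py 512.6 89.5 54 -12.45
echo '[{"tx":-0.0025,"ty":-0.0355,"aperture":0.5},{"tx":-0.0025,"ty":-0.0355,"aperture":0.5},{"tx":-0.0025,"ty":-0.0355,"aperture":0.5},{"tx":-0.0025,"ty":-0.0355,"aperture":0.5},{"aperture":0.5},{"aperture":0.5},{"aperture":0.5}]' | python3 nudge.py 25
python3 go.py 512.6 89.5 54 -12.45
```

```text
yaw -12.62 turn -0.003 d_now [  -9.5 -136.3   48.4]
after turn [  -9.  -136.3   48.4] F [-1.2 -0.   0.3]
t: 22.75
eef_pos: [0.5126, 0.0964, 0.1018]
tool_rot: [0.0, 0.994, -0.108, -0.0]
contact_force: [0.1, 0.5, 0.1]
gripper_width: 0.499
grasp_force: 0.0
yaw -12.42 turn 0.0005 d_now [ 1.5  6.8 47.8]
after turn [ 1.5  6.8 47.8] F [0.1 0.5 0.1]
```

```bash
echo '[{"tx":0.001,"ty":0.0068,"tz":0.02,"aperture":0.5},{"tz":0.028,"aperture":0.5},{"aperture":0.5},{"aperture":0.2},{"aperture":0},{"aperture":0},{"aperture":0},{"aperture":0}]' | python3 nudge.py 25
echo '[{"ty":-0.01,"aperture":0},{"ty":-0.02,"aperture":0},{"ty":-0.02,"aperture":0},{"ty":-0.02,"aperture":0},{"ty":-0.02,"aperture":0},{"ty":-0.01,"aperture":0},{"aperture":0},{"aperture":0}]' | python3 nudge.py
python3 go.py 535.3 192.0 54 -12.45
```

```text
t: 23.55
eef_pos: [0.5132, 0.0897, 0.0551]
tool_rot: [-0.0, 0.994, -0.108, 0.001]
contact_force: [-1.2, -1.0, 6.2]
gripper_width: 0.102
grasp_force: 28.3
t: 24.35
eef_pos: [0.535, 0.1888, 0.0551]
tool_rot: [-0.001, 0.994, -0.108, 0.001]
contact_force: [0.7, 1.1, 7.4]
gripper_width: 0.104
grasp_force: 28.3
yaw -12.4 turn 0.0008 d_now [-0.4 -3.2  1.1]
after turn [-0.4 -3.2  1.1] F [0.7 1.1 7.4]
```

Slides freely; 3 mm remain. I'll press it against the stop, release and retreat.

```bash
echo '[{"ty":-0.004,"aperture":0},{"aperture":0},{"ty":-0.003,"aperture":0},{"aperture":0},{"aperture":0}]' | python3 nudge.py
echo '[{"ty":0.001,"aperture":0.15},{"aperture":0.3},{"aperture":0.4},{"tz":-0.02,"aperture":0.4},{"tz":-0.05,"aperture":0.4},{"tz":-0.05,"aperture":0.4},{"ty":0.045,"aperture":0.4},{"ty":0.045,"aperture":0.4},{"ty":0.045,"aperture":0.4},{"ty":0.045,"aperture":0.4},{"ty":0.045,"aperture":0.4},{"ty":0.045,"aperture":0.4},{"aperture":0.4},{"aperture":0.4}]' | python3 nudge.py | head -2
python3 - <<'E'
from h import *
for n in("top","scene"):cv2.imwrite(f"pics/{n}8.png",bot.read_camera(n))
a=cv2.imread("pics/top8.png");b=cv2.imread("pics/scene8.png")[140:250,290:420]
cv2.imwrite("pics/z8.png",np.hstack([cv2.resize(a[90:390,60:540],(480,300)),cv2.resize(b,(320,300),interpolation=cv2.INTER_CUBIC)]))
x=np.array([.9765,-.2156]);y=np.array([.2156,.9765])
for n,roi in(("top",R["top"]["box"]),("scene",R["scene"]["box"])):
    im=cv2.imread(f"pics/{n}8.png");r=wrect(n,mask(im,*C["cover"],roi,8),roi,.044,8);d=np.array(r[0])-[548.4,219.8];print(n,np.round(r[1],1),d@x,d@y)
E
```

```text
t: 24.85
eef_pos: [0.5357, 0.1922, 0.055]
tool_rot: [0.001, 0.994, -0.109, 0.0]
contact_force: [-3.0, -5.0, 11.9]
gripper_width: 0.109
grasp_force: 28.9
t: 26.25
eef_pos: [0.4766, -0.0714, 0.1737]
top [ 80.7 131.7] -9.590330620117163 -0.03499007934570919
scene [ 77.6 130.3] -9.631761571044898 -2.130861034240729
```

View pics/z8.png

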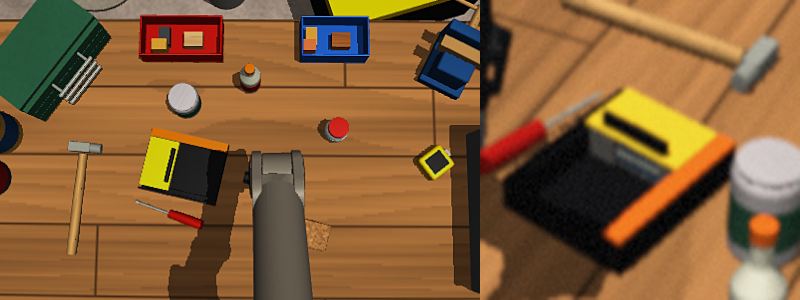

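The cover is shut: its centre is at y ≈ 0 in the box frame, and the yellow cover spans (140–180, 132–195) in the picture. The bystanders stand where they were and the robot is clear, so I'm handing in.

```bash
python3 -c "
from station import bot;print(bot.hand_in())"
```

```text
the job is handed in; nothing more can be done
None
```

I handed the job in at about 26 s: the three tiles lie flat in the bay under the lip, the cover is shut to within camera accuracy (about 2 mm), and the bystanders look unmoved; the hand-in gave no verdict.

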